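Snap the loose paint marker into the marker rack

ROBOT

A 6-joint arm with a two-finger parallel gripper is mounted at the origin on the work surface. World frame = base frame: x ahead of the robot, y to its left, z up, the work surface at z = 0. Lengths are in m, angles in rad, forces in N, time in s.
With the tool pointing down it reaches from about 0.4 to 0.825 m from the base axis. Payload 7 kg.
Tool frame: the origin (TCP) lies between the finger pads; the fingertips stand 11 mm ahead of it and the grasp point (between the pads) lies 8 mm behind it (arm.tips_ahead is the distance from the TCP to the fingertips, in m); z points along the fingers, x is the direction in which the jaws open and shut, and the axes are right-handed (so a half turn about z gives the same grasp; the last joint's range is limited). The gripper opens to 88 mm and grips with 3 to 60 N. Pads are 19 mm wide; open, the fingers measure 130 mm over their backs; the gripper's body (78 mm by 193 mm) begins 47 mm behind the grasp point.
Start: joints at [1.418, 0.359, 0.012, 0, -1.224, -0.288], TCP at [0.288, 0.61, 0.238] pointing down, gripper open.
Joint ranges: [-3.07, 3.07], [-1.43, 2.12], [-1.02, 1.25], [-3.03, 1.67], [-3.05, -0], [-3.03, 3.03]. Speed limits (rad/s): [2.39, 2.39, 3.01, 3.14, 3.14, 3.14].

INTERFACE

Orientations are given as [roll, pitch, yaw] about the fixed x, y, z axes, in that order (R = Rz(yaw) Ry(pitch) Rx(roll)).
In Python, from station import arm, optics, finder gives the robot as it stands. The module is installed in compiled form; this text tells all that it offers.
- The arm moves only by the tool apply_moves, never from a script. Its argument "increments" is one flat list of numbers, 6 for each row, row after row: the shift along the world's x, y, z in m, then the turn, a rotation vector about the world's x, y, z in rad. In form: [tx, ty, tz, rx, ry, rz, tx, ty, tz, rx, ry, rz, ...]. A call has 1 to 20 rows; each row shifts and turns the pose as measured when the row begins; what a row does not reach is not made up. A row lasts 1/12 s, in which the tool goes at most 41.7 mm and 7.16 degrees, less where a joint would pass 70% of its speed; a pose out of reach is approached as far as the arm can. A call with a gripper value outside its range is refused whole. "hand" is the closure, from 0 (fully open) to 1 (shut), set as the call begins (left out, the last holds). The fingers move at their own pace and stop on an object; "force" is the grip in N (left out, the last holds). Time passes only in rows, so rows that do not move let the fingers close. It gives the time, the measured TCP pose, the force and the opening at its end, in the units of the state.
- arm.get_state(): the state, without advancing time (a new reading comes with each control period).
- optics.grab_frame(name): name is "side" or "top" or "wrist"; returns the picture (400x640x3 uint8, red, green, blue); there is no depth.
- optics.camera_model(name): a dict with "fx", "fy", "cx", "cy" (pixels), "dist_coeffs" ([k1, k2, p1, p2, k3] as OpenCV has them; the pictures are not rectified), "world_to_cam" (4x4, takes a point from world to camera coordinates); the wrist camera has in their place "T_tool_cam" (4x4, takes a point from camera to tool coordinates, whose origin is the TCP and whose axes are the tool frame's). Camera axes: x right, y up, looking along -z (the intrinsics and any distortion apply to the point x, -y, -z); pixel columns grow to the right and rows downward; lengths in m; the calibration is good to about 2 mm. A picture is of the moment at which its call begins: read the wrist's pose just before it. camera_model takes no time and is no camera call.
- arm.job_done(): hands the job in, once; it reports no verdict.
Trained networks look in the newest picture that a camera, given by its name, has taken for a name from the list of things; names that differ only in an ending like _2 or _b are one class to them, and where a whole thing is asked for, a point or a joint stands for the part that bears it (a point fixed in the world has none). Each returns a list of dicts, best first, with "conf" (0 to 1); they miss things now and then, are a little off and sometimes report something else, mostly with a low value. They report only what shows in the picture. A call takes as long as a camera call. They do not tell look-alikes from the thing itself.
- finder.find_in(camera, name): "box" ([left, top, right, bottom] in pixels, round what is visible of it).
- finder.landmark_of(camera, name): "point" ([column, row] in pixels: a listed point, or the origin of a listed thing).
The state is a dict: "t": time; "q": joint angles; "qd": joint speeds; "joint_efforts": joint torques, N m; "eef_pos": TCP position; "ee_rot": TCP orientation; "force": force on the tool from outside, world axes, zero at the start; "moment": the same for the moment, N m; "width": finger opening in m.
Only numpy, scipy, OpenCV 4.12 (cv2) and the standard library are available. Lean on these libraries where they do the work, as an engineer would, in place of code of your own. Each camera call takes 0.05 s, during which the arm holds its last target. There are 200 camera calls.

TASK

Tidy up the decorating bench: take the long, thick paint marker that lies loose on the bench and press it down into the empty pair of spring clips of the marker rack until it snaps fully home, lying level and about centred between its clips like the other two (either end may point either way), then let go. Leave the two markers already in the rack in their clips.

Things in the scene. Friction and masses are not known exactly. Their poses are not given: they have to be found in the camera images.
- loose_marker: Loose marker to put away: white round barrel 18 mm thick, 150 mm long, black cap, 30 g; black hexagons (18.4 mm over flats) on the last 13 mm of each end stop it rolling. Lies flat on the bench. Origin: middle of its axis (9 mm above the bench at first); x: along it, to the cap. Not wanted: the short marker (95 mm) and the thin pen (10 mm thick) near it.
- clip_free_seat (a point): Empty place in the rack: where the middle of the marker's axis lies when home, 38 mm over the bench; x along the seated marker, y along the row, z up. Two clips 10 mm wide, 38 mm either way along x (fingers fit between), sprung jaws 25 mm open 19 mm above this point, neck 10 mm wide 7 mm above. Pressed straight down with about 5 to 10 N the marker snaps in and stops on blocks 9 mm below this point.
- rack_marker_left: One of two markers like the loose one (150 x 18 mm) already in clips of the rack, to be left there. The rack is a plywood plate 125 x 212 x 10 mm with three places in a row, 66 mm apart; which one is empty varies. Origin: middle of its length, on its axis; x along it.
- rack_marker_right: The other marker already in clips of the rack; same size and frame; to be left there.
Not all that is in view belongs to the job. What is shaped like the loose_marker but blue or orange is not meant.

How it is judged:
By the outcome, as a careful person would: the job done as asked, in the order asked, and still so for the second after the job is handed in, with the robot touching nothing.
It also fails if it takes over 35 s, if anything falls off the work surface, if the arm or the gripper's body presses on something with over 40 N, if the wrist force passes 120 N, or if a joint passes its speed limit or range.

## Working session

There is one attempt and no reset: what is moved stays moved. The work goes in short steps, Python scripts to look and compute and a tool call to move; the robot and the scene stay as the last step left them, time stands still between calls to the robot, and variables do not carry over. Pictures are saved under pics/ and viewed, about 8 in all and at most 12, crops included, and the job is handed in when it is done.

Besides the shell and the picture viewer there is one more tool, called as a command line: name --argument value ..., lists and objects as JSON in quotes. apply_moves: Moves the arm, as the interface text tells. Its arguments: {"type":"object","properties":{"increments":{"type":"array"},"hand":{"type":"number"},"force":{"type":"number"}},"required":["increments"]}

```bash
mkdir -p pics
cat > h.py <<'E'
import numpy as np, cv2
from scipy.spatial.transform import Rotation as R
from station import arm, optics, finder
def cam(name, st=None):
    m=optics.camera_model(name)
    K=np.array([[m['fx'],0,m['cx']],[0,m['fy'],m['cy']],[0,0,1.]]); d=np.array(m['dist_coeffs'],float)
    if name=='wrist':
        st=st or arm.get_state(); T=np.eye(4); T[:3,:3]=R.from_euler('xyz',st['ee_rot']).as_matrix(); T[:3,3]=st['eef_pos']
        W=T@np.array(m['T_tool_cam'])
    else: W=np.linalg.inv(np.array(m['world_to_cam']))
    return K,d,W
def ray(name,px,st=None):
    K,d,W=cam(name,st); u=cv2.undistortPoints(np.array(px,float).reshape(-1,1,2),K,d).reshape(-1,2)
    D=np.c_[u[:,0],-u[:,1],-np.ones(len(u))]@W[:3,:3].T
    return W[:3,3],D
def at_z(name,px,z,st=None):
    o,D=ray(name,px,st); return o+D*((z-o[2])/D[:,2])[:,None]
def proj(name,P,st=None):
    K,d,W=cam(name,st); p=(np.c_[np.atleast_2d(P),np.ones(len(np.atleast_2d(P)))]@np.linalg.inv(W).T)[:,:3]
    return cv2.projectPoints(p*[1,-1,-1],np.zeros(3),np.zeros(3),K,d)[0].reshape(-1,2)
E
python3 - <<'E'
from h import *
np.set_printoptions(precision=4,suppress=True)
print(arm.get_state())
for c in ['top','side']:
    cv2.imwrite(f'pics/{c}0.png',optics.grab_frame(c)[:,:,::-1])
    for n,z in [('loose_marker',.009),('clip_free_seat',.038),('rack_marker_left',.038)]:
        r=finder.landmark_of(c,n)
        for a in r[:4]: print(c,n,a['conf'],a['point'],at_z(c,[a['point']],z)[0])
print(cam('top')[2])
E
```

```text
{'t': 0.0, 'q': array([ 1.4181,  0.3594,  0.011 , -0.0004, -1.2241, -0.2881]), 'qd': array([-0.002 , -0.0001,  0.0003, -0.0005, -0.0015,  0.0001]), 'joint_efforts': array([  0.0019, -58.272 ,  29.3043,   6.9969,   0.0067,  -0.0002]), 'eef_pos': array([0.2878, 0.61  , 0.2366]), 'ee_rot': array([-3.1415, -0.0016, -2.0117]), 'force': array([-0.4319, -0.1945,  0.214 ]), 'moment': array([ 0.0144,  0.0019, -0.018 ]), 'width': 0.08765041410058898}
top loose_marker 0.84 [426.1, 270.3] [ 0.2345 -0.3348  0.009 ]
top loose_marker 0.78 [352.1, 149.8] [ 0.555  -0.1376  0.009 ]
top loose_marker 0.62 [206.7, 197.5] [0.4238 0.2489 0.009 ]
top loose_marker 0.58 [394.0, 206.0] [ 0.4046 -0.2502  0.009 ]
top clip_free_seat 0.59 [259.2, 131.0] [0.5977 0.1092 0.038 ]
top rack_marker_left 0.55 [288.0, 132.2] [0.5954 0.0339 0.038 ]
side loose_marker 0.94 [313.0, 345.7] [ 0.2429 -0.3292  0.009 ]
side loose_marker 0.68 [360.7, 284.2] [ 0.4045 -0.2507  0.009 ]
side loose_marker 0.67 [336.0, 138.2] [0.6198 0.2182 0.009 ]
side loose_marker 0.66 [384.5, 226.9] [ 0.546  -0.1366  0.009 ]
side clip_free_seat 0.67 [348.8, 155.6] [0.5912 0.1044 0.038 ]
side rack_marker_left 0.67 [369.7, 169.0] [0.6109 0.0315 0.038 ]
[[ 0.0063  0.9987 -0.0512  0.3749]
 [-0.9998  0.0073  0.0203 -0.0133]
 [ 0.0207  0.0511  0.9985  1.1849]
 [ 0.      0.      0.      1.    ]]
```

```bash
python3 -c "
import cv2,numpy as np
" ; ls pics
```

```text
side0.png
top0.png
```

View pics/top0.png

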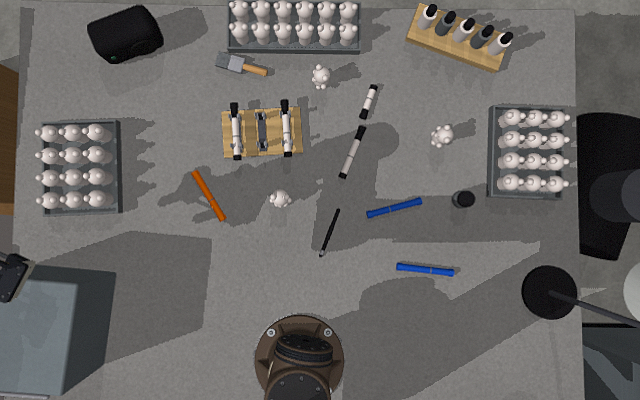

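View pics/side0.png

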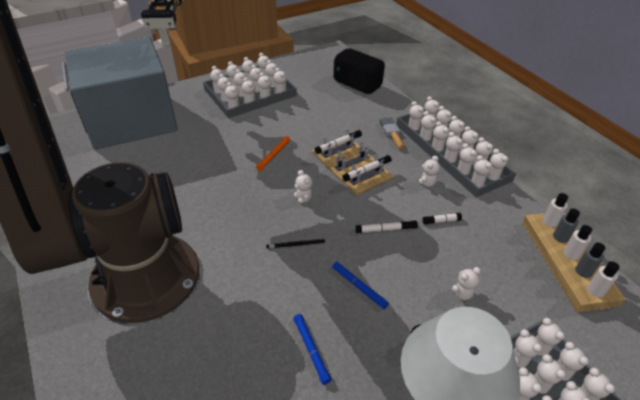

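The top picture could offer these for the wanted marker:
- white long at (352,150)
- white short at (369,101)
- black thin pen at (330,232)
- blue at (394,208) and (425,269)
- orange at (209,196)

By its description I choose the white long one at (352,150). The rack's empty place is the middle one, near (262,130). I'll check both in one close crop.

Run:
```python
from h import *
im=cv2.imread('pics/top0.png')
a=cv2.resize(im[95:190,215:385],None,fx=4.7,fy=4.7,interpolation=cv2.INTER_CUBIC)
cv2.imwrite('pics/crop1.png',a)
```

```text
(no output)
```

View pics/crop1.png

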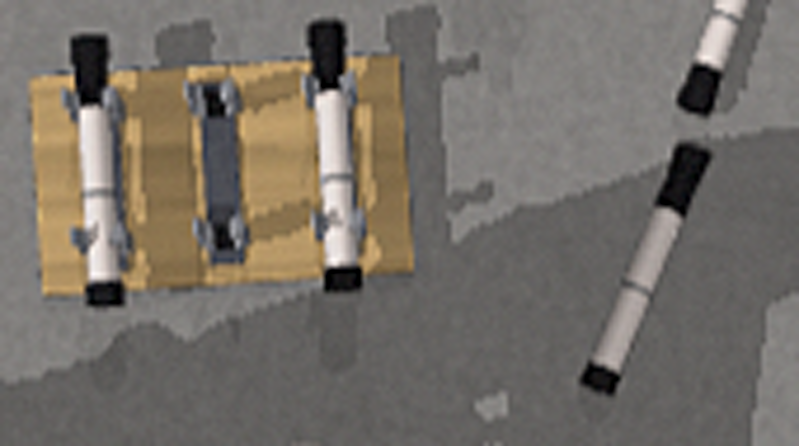

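The crop confirms it: the white long barrel with black cap runs from (692,143) to (600,393) in crop pixels, and the short one lies apart at upper right. The middle clip pair is empty, with its clips at crop (213,98) and (221,235). Now the world numbers.

Run:
```python
from h import *
np.set_printoptions(precision=4,suppress=True)
f=lambda p:np.array(p)/4.7+[215,95]
for n,p,z in [('loose',[(692,143),(600,393)],.009),('L',[(91,36),(104,304)],.038),('R',[(327,20),(343,290)],.038),('free',[(213,98),(221,235)],.045)]:
    P=at_z('top',f(p),z); v=P[0]-P[1]; print(n,P[:,:2],P.mean(0),'len',np.linalg.norm(v),'ang',np.arctan2(v[1],v[0]))
s=arm.get_state(); print(s['eef_pos'],R.from_euler('xyz',s['ee_rot']).as_matrix())
```

```text
loose [[ 0.6214 -0.1648]
 [ 0.4771 -0.1124]] [ 0.5492 -0.1386  0.009 ] len 0.15353473613704877 ang -0.3481424346860146
L [[0.6717 0.1748]
 [0.5218 0.1656]] [0.5967 0.1702 0.038 ] len 0.15021232944218205 ang 0.06154354358935519
R [[0.6825 0.0437]
 [0.5309 0.0334]] [0.6067 0.0385 0.038 ] len 0.15197013062557604 ang 0.06757759320805053
free [[0.6361 0.106 ]
 [0.5598 0.1007]] [0.598  0.1033 0.045 ] len 0.07650344940562155 ang 0.06900525137956022
[0.288  0.6104 0.2374] [[-0.4267 -0.9044 -0.0001]
 [-0.9044  0.4267 -0.0002]
 [ 0.0002 -0.     -1.    ]]
```

apply_moves --increments '[0.013,-0.0375,0,0,0,0.005,0.013,-0.0375,0,0,0,0.005,0.013,-0.0375,0,0,0,0.005,0.013,-0.0375,0,0,0,0.005,0.013,-0.0375,0,0,0,0.005,0.013,-0.0375,0,0,0,0.005,0.013,-0.0375,0,0,0,0.005,0.013,-0.0375,0,0,0,0.005,0.013,-0.0375,0,0,0,0.005,0.013,-0.0375,0,0,0,0.005,0.013,-0.0375,0,0,0,0.005,0.013,-0.0375,0,0,0,0.005,0.013,-0.0375,0,0,0,0.005,0.013,-0.0375,0,0,0,0.005,0.013,-0.0375,0,0,0,0.005,0.013,-0.0375,0,0,0,0.005,0.013,-0.0375,0,0,0,0.005,0.013,-0.0375,0,0,0,0.005,0.013,-0.0375,0,0,0,0.005,0.013,-0.0375,0,0,0,0.005]' --hand 0 --force 40

```text
t: 2.07
eef_pos: [0.5493, -0.1694, 0.2402]
ee_rot: [-3.131, 0.009, -1.893]
force: [1.2, 1.4, 0.6]
width: 0.0878
```

Run:
```python
from h import *
np.set_printoptions(precision=4,suppress=True)
optics.grab_frame('top')
import json
s=arm.get_state(); im=optics.grab_frame('wrist')
cv2.imwrite('pics/w1.png',im[:,:,::-1])
json.dump({k:list(s[k]) for k in('eef_pos','ee_rot')},open('w1.json','w'))
print(s['t'],s['eef_pos'],s['ee_rot'],s['qd'],s['force'])
print(proj('wrist',[[.6214,-.1648,.009],[.4771,-.1124,.009]],s))
print(finder.landmark_of('wrist','loose_marker'))
```

```text
2.1167 [ 0.551  -0.1749  0.2396] [-3.1313  0.0069 -1.8951] [ 0.0934 -0.0389 -0.081  -0.0196  0.0114 -0.1756] [ 5.7144 -3.2823  2.6688]
[[298.9336 124.2845]
 [298.6965 239.452 ]]
[{'point': [411.4, 260.7], 'conf': 0.8}, {'point': [294.4, 183.5], 'conf': 0.77}]
```

View pics/w1.png

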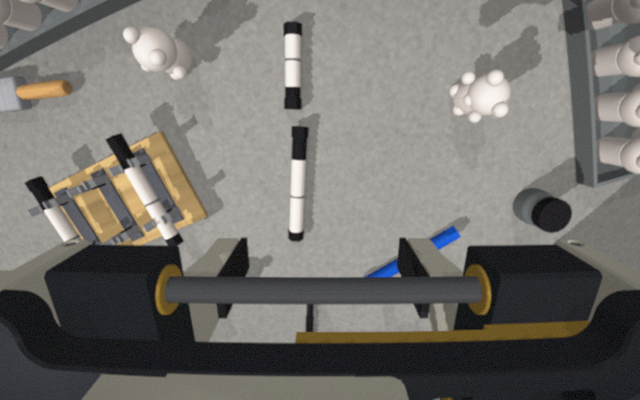

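Wrist view: the long marker runs from (300,127) to (296,240). The short one lies beyond it (its near end at (293,108)) and the rack is at left. The prediction from the top camera fits to about 3 px.

Run:
```python
from h import *
import json
np.set_printoptions(precision=4,suppress=True)
s0=json.load(open('w1.json'))
P=at_z('wrist',[(300,127),(296,240)],.009,s0); v=P[0]-P[1]; print(P,P.mean(0),np.linalg.norm(v),np.arctan2(v[1],v[0]))
s=arm.get_state(); print(s['t'],s['eef_pos'],s['ee_rot'])
t=np.r_[(P.mean(0)[:2]+[.5492,-.1386])/2,.013]; print('go',t-s['eef_pos'])
Rt=R.from_euler('xyz',[np.pi,0,-.348-np.pi/2-.0+0])
print('rotvec',(Rt*R.from_euler('xyz',s['ee_rot']).inv()).as_rotvec())
```

```text
[[ 0.6179 -0.1649  0.009 ]
 [ 0.4775 -0.1086  0.009 ]] [ 0.5477 -0.1368  0.009 ] 0.15129457486049053 -0.38160058377759176
2.2167 [ 0.5491 -0.17    0.239 ] [-3.1332  0.0084 -1.898 ]
go [-0.0007  0.0323 -0.226 ]
rotvec [-0.0052  0.0107 -0.0207]
```

apply_moves --increments '[0,0.016,-0.02,-0.005,0.01,-0.038,0,0.012,-0.03,0,0,0,0,0,-0.03,0,0,0,0,0,-0.03,0,0,0,0,0,-0.03,0,0,0,0,0,-0.02,0,0,0,0,0,0,0,0,0,0,0,0,0,0,0]'

```text
t: 2.88
eef_pos: [0.5484, -0.1359, 0.0776]
ee_rot: [-3.133, 0.003, -1.936]
force: [0.7, -0.5, 1.2]
width: 0.0872
```

Run:
```python
from h import *
np.set_printoptions(precision=4,suppress=True)
s=arm.get_state(); im=optics.grab_frame('wrist')
cv2.imwrite('pics/w2.png',im[:,:,::-1])
print(s['t'],s['eef_pos'],s['ee_rot'],s['qd'])
t=np.array([.5485,-.1377,.013]); print('go',t-s['eef_pos'])
print(proj('wrist',[[.6179,-.1649,.009],[.4775,-.1086,.009]],s))
Rt=R.from_euler('xyz',[np.pi,0,-.365-np.pi/2])
print('rotvec',(Rt*R.from_euler('xyz',s['ee_rot']).inv()).as_rotvec())
```

```text
2.8833 [ 0.5484 -0.1359  0.0776] [-3.1334  0.0034 -1.9355] [ 0.0207  0.0177 -0.026  -0.0096  0.0134 -0.0065]
go [ 0.0001 -0.0018 -0.0646]
[[328.0509 116.2739]
 [324.0651 302.6523]]
rotvec [-0.0002  0.0089 -0.0002]
```

View pics/w2.png

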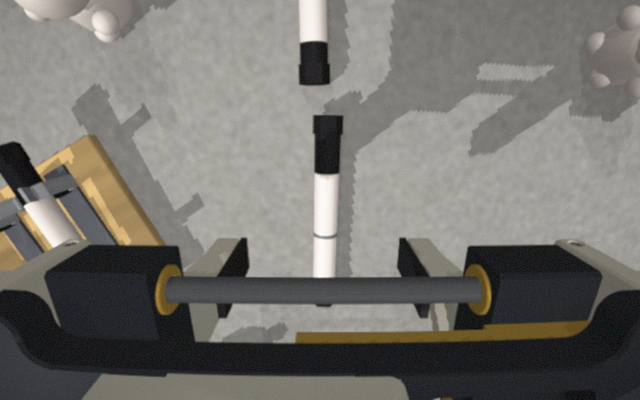

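The marker sits between the open fingers, with its cap end at (328,117) (predicted 116) and its other end near (325,305). I'll go down and then close.

apply_moves --increments '[0,-0.001,-0.02,0,0.009,0,0,0,-0.02,0,0,0,0,0,-0.012,0,0,0,0,0,0,0,0,0,0,0,0,0,0,0]'

```text
t: 3.35
eef_pos: [0.5553, -0.1348, 0.0344]
ee_rot: [-3.127, 0.006, -1.932]
force: [-0.0, 0.4, -0.5]
width: 0.0879
```

apply_moves --increments '[-0.005,-0.002,-0.01,0,0,0,0,0,-0.006,0,0,0,0,0,0,0,0,0,0,0,0,0,0,0]'

```text
t: 3.68
eef_pos: [0.5548, -0.1362, 0.0248]
ee_rot: [-3.118, 0.01, -1.93]
force: [1.2, -0.6, -0.0]
width: 0.088
```

```bash
cat >> h.py <<'E'
def go(t,yaw):
    s=arm.get_state(); np.set_printoptions(precision=4,suppress=True)
    Rt=R.from_euler('xyz',[np.pi,0,yaw])
    print(s['t'],s['eef_pos'],'go',np.array(t)-s['eef_pos'],'rot',(Rt*R.from_euler('xyz',s['ee_rot']).inv()).as_rotvec(),'F',s['force'],s['width'],s['qd'])
E
python3 -c "
from h import *
go([.5485,-.137,.013],-1.936)"
```

```text
3.6833 [ 0.5548 -0.1362  0.0248] go [-0.0063 -0.0008 -0.0118] rot [-0.0007  0.0255 -0.0058] F [ 1.244  -0.5838 -0.0099] 0.08795371816074497 [ 0.0013 -0.0093  0.0122  0.002  -0.0045 -0.0014]
```

apply_moves --increments '[-0.007,-0.001,-0.011,0,0.026,-0.005,-0.003,0,-0.003,0,0.008,0]'

```text
t: 3.85
eef_pos: [0.5462, -0.137, 0.0126]
ee_rot: [3.136, -0.001, -1.935]
force: [-0.6, -0.8, -0.6]
width: 0.0877
```

```bash
python3 -c "
from h import *
go([.5485,-.137,.013],-1.936)"
```

```text
3.85 [ 0.5462 -0.137   0.0126] go [0.0023 0.     0.0004] rot [-0.0008 -0.0062 -0.0009] F [-0.6287 -0.7626 -0.5702] 0.08773338369141394 [ 0.0048  0.0098 -0.0034 -0.0007 -0.0195  0.0107]
```

apply_moves --increments '[0.001,0,0,0,0,0,0,0,0,0,0,0,0,0,0,0,0,0,0,0,0,0,0,0,0,0,0,0,0,0,0,0,0,0,0,0]' --hand 1 --force 40

```text
t: 4.35
eef_pos: [0.5472, -0.1371, 0.0121]
ee_rot: [3.134, -0.002, -1.935]
force: [-0.6, 0.5, 0.8]
width: 0.0534
```

```bash
python3 -c "
from h import *
go([.5485,-.137,.013],-1.936)"
```

```text
4.35 [ 0.5472 -0.1371  0.0121] go [0.0013 0.0001 0.0009] rot [-0.0006 -0.0082 -0.0009] F [-0.5579  0.5075  0.7862] 0.0533542252332812 [-0.0012  0.0008  0.0004  0.001  -0.0004 -0.0009]
```

Fingers still closing (about 70 mm/s).

apply_moves --increments '[0.001,0,0.001,0,-0.008,0,0,0,0,0,0,0,0,0,0,0,0,0,0,0,0,0,0,0,0,0,0,0,0,0,0,0,0,0,0,0,0,0,0,0,0,0]'

```text
t: 4.93
eef_pos: [0.5484, -0.1371, 0.0136]
ee_rot: [-3.14, 0.001, -1.935]
force: [-0.6, 0.4, -0.7]
width: 0.017
```

```bash
python3 -c "
from h import *
go([.5485,-.137,.013],-1.936)"
```

```text
4.9333 [ 0.5484 -0.1371  0.0136] go [ 0.0001  0.0001 -0.0006] rot [-0.0006  0.0014 -0.0009] F [-0.6086  0.3782 -0.6563] 0.017025798874050417 [ 0.      0.0011 -0.0014  0.0006  0.0011  0.0004]
```

apply_moves --increments '[0,0,0.03,0,0,0,0,0,0.035,0,0,0,0,0,0.035,0,0,0,0.006,0.025,0.02,0,0,0.05,0.006,0.028,0,0,0,0.05,0.006,0.028,0,0,0,0.05,0.006,0.028,0,0,0,0.05,0.006,0.028,0,0,0,0.05,0.006,0.028,0,0,0,0.05,0.006,0.025,0,0,0,0.05,0.002,0.012,0,0,0,0.02,0,0,0,0,0,0]'

```text
t: 5.93
eef_pos: [0.5906, 0.0732, 0.1397]
ee_rot: [-3.141, 0.0, -1.552]
force: [0.2, -0.6, -0.8]
width: 0.0169
```

Run:
```python
from h import *
go([.600,.1035,.1],-1.506)
a=optics.grab_frame('wrist');b=optics.grab_frame('side')
go([.600,.1035,.1],-1.506)
cv2.imwrite('pics/w3.png',np.vstack([a,np.zeros((0,640,3),np.uint8)])[:,:,::-1]); 
cv2.imwrite('pics/s3.png',b[:,:,::-1])
s=arm.get_state()
print(proj('wrist',[[.638,.106,.057],[.562,.101,.057]],s),proj('side',[.6,.1035,.038]),proj('side',s['eef_pos']))
```

```text
5.9333 [0.5906 0.0732 0.1397] go [ 0.0094  0.0303 -0.0397] rot [-0.0004  0.0002  0.046 ] F [ 0.1759 -0.5855 -0.7767] 0.016874245158871367 [ 0.0074  0.0012 -0.0027  0.0009 -0.      0.0011]
6.0333 [0.59   0.0712 0.1396] go [ 0.01    0.0323 -0.0396] rot [ 0.     -0.0005  0.0488] F [-0.3741 -1.0277 -0.3499] 0.01706825637983395 [-0.0244 -0.0075 -0.0111  0.0002 -0.002  -0.0021]
[[279.892  151.8775]
 [288.2067 242.8583]] [[351.7093 154.8018]] [[357.671  132.0757]]
```

View pics/w3.png

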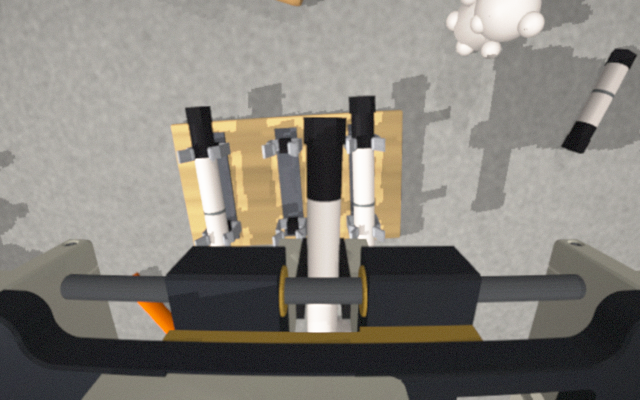

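Wrist view: the held marker's cap end is at (325,118). The rack markers' cap ends are at (198,107) and (361,97). The empty clips are at about (285,147) far and (292,225) near. The clips between the two markers are clear.

Run:
```python
from h import *
import json
np.set_printoptions(precision=4,suppress=True)
s=arm.get_state()
im=cv2.imread('pics/w3.png')
cv2.imwrite('pics/crop3.png',cv2.resize(im[90:260,165:425],None,fx=3,fy=3,interpolation=cv2.INTER_CUBIC))
T=R.from_euler('xyz',s['ee_rot']).as_matrix()
p=at_z('wrist',[(325,118)],s['eef_pos'][2]-.004,s)[0]; print('held tip in tool',T.T@(p-s['eef_pos']))
print('clips',at_z('wrist',[(285,147),(292,225)],.057,s))
print('caps',at_z('wrist',[(198,107),(361,97)],.038,s), 'top-cam caps L .6717 .1748 R .6825 .0437')
```

```text
held tip in tool [-0.0002 -0.076   0.004 ]
clips [[0.6418 0.102  0.057 ]
 [0.5782 0.0976 0.057 ]]
caps [[0.6706 0.1738 0.038 ]
 [0.6796 0.0438 0.038 ]] top-cam caps L .6717 .1748 R .6825 .0437
```

View pics/crop3.png

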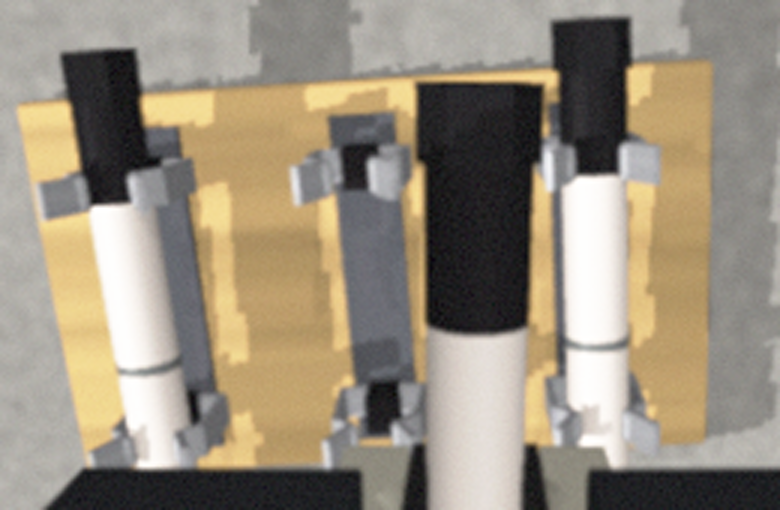

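apply_moves --increments '[0.006,0.02,0,0,0,0.03,0.005,0.013,0,0,0,0.02,0,0.002,-0.02,0,0,0,0,0,-0.02,0,0,0,0,0,-0.01,0,0,0,0,0,0,0,0,0]'

```text
t: 6.53
eef_pos: [0.6013, 0.1024, 0.0891]
ee_rot: [-3.141, 0.0, -1.511]
force: [-1.2, 0.2, -1.3]
width: 0.0166
```

Run:
```python
from h import *
go([.601,.1035,.073],-1.505)
```

```text
6.5333 [0.6013 0.1024 0.0891] go [-0.0003  0.0011 -0.0161] rot [-0.0002  0.0004  0.0061] F [-1.2414  0.1934 -1.2532] 0.016630636570437275 [-0.0114 -0.005   0.0077  0.0042 -0.0174 -0.0009]
```

apply_moves --increments '[0,0.002,-0.01,0,0,0.006,0,0,-0.006,0,0,0]'

```text
t: 6.7
eef_pos: [0.6021, 0.1035, 0.0736]
ee_rot: [-3.14, 0.0, -1.506]
force: [-0.4, 0.0, -1.1]
width: 0.017
```

Run:
```python
from h import *
go([.601,.1035,.0426],-1.505)
a=optics.grab_frame('wrist');b=optics.grab_frame('side')
s=arm.get_state(); go([.601,.1035,.0426],-1.505)
q=proj('side',[.6,.1035,.038])[0].astype(int)
c=cv2.resize(b[q[1]-50:q[1]+50,q[0]-65:q[0]+65],(520,400),interpolation=cv2.INTER_CUBIC)
cv2.imwrite('pics/m4.png',np.hstack([cv2.resize(a[80:260,190:400],(280,400)) if 0 else a[60:260,190:470].repeat(2,0)[:, :],c])[:,:,::-1])
print(proj('wrist',[[.638,.106,.057],[.562,.101,.057],[.676,.1087,.069]],s))
```

```text
6.7 [0.6021 0.1035 0.0736] go [-0.0011  0.     -0.031 ] rot [-0.0003  0.0017  0.0011] F [-0.3501  0.0415 -1.1277] 0.016973569158474897 [-0.0148  0.0638 -0.048   0.0142  0.1372 -0.0037]
6.8 [0.602  0.1034 0.0736] go [-0.001   0.0001 -0.031 ] rot [0.     0.0013 0.0012] F [-0.4581  0.3211 -1.2402] 0.017275962375661376 [ 0.0018 -0.0153  0.0164  0.0042 -0.0177 -0.0025]
[[324.5241 190.5137]
 [324.3844 304.835 ]
 [324.3316 121.9225]]
```

View pics/m4.png

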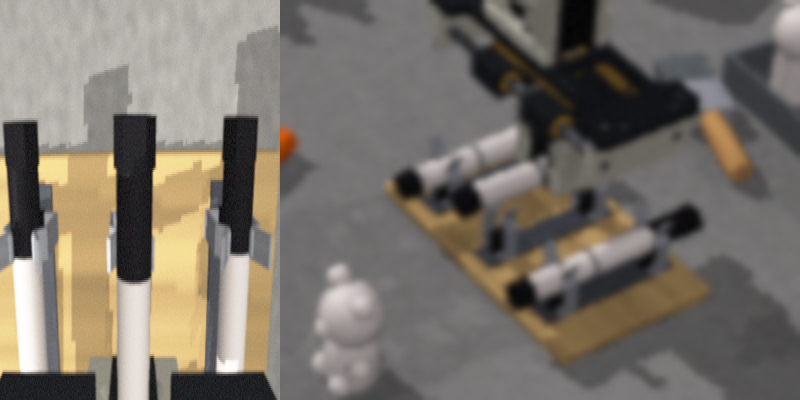

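The held marker hangs straight over the middle clips. The clips' lips show about 2 px more on its left, so I'll shift 1 mm in +y, then press down in small steps.

apply_moves --increments '[-0.002,0.001,-0.006,0,0.001,0.001,0,0,-0.006,0,0,0,0,0,-0.004,0,0,0]'

```text
t: 7.05
eef_pos: [0.6013, 0.1047, 0.0587]
ee_rot: [-3.138, 0.001, -1.505]
force: [0.2, -0.1, 1.4]
width: 0.0172
```

```bash
python3 -c "
from h import *
go([.601,.1045,.0426],-1.505)"
```

```text
7.05 [0.6013 0.1047 0.0587] go [-0.0003 -0.0002 -0.0161] rot [-0.0012  0.0038  0.0001] F [ 0.1535 -0.0693  1.4264] 0.01715684396850859 [ 0.0023  0.052  -0.0444  0.0002  0.1062  0.0006]
```

apply_moves --increments '[0,0,-0.006,0,0.004,0,0,0,-0.006,0,0,0,0,0,-0.006,0,0,0]'

```text
t: 7.3
eef_pos: [0.6032, 0.1053, 0.0419]
ee_rot: [-3.137, 0.002, -1.504]
force: [-9.6, -0.7, 46.9]
width: 0.0172
```

```bash
python3 -c "
from h import *
go([.601,.1045,.0426],-1.505)"
```

```text
7.3 [0.6032 0.1053 0.0419] go [-0.0022 -0.0008  0.0007] rot [-0.0022  0.004  -0.0015] F [-9.643  -0.7332 46.94  ] 0.017227179726669713 [ 0.0015  0.0648 -0.0232  0.0366  0.0933  0.0008]
```

It has reached the blocks (TCP 41.9 mm, 47 N). I'll relieve the load and look.

apply_moves --increments '[-0.001,0,0.001,0,0.003,0,0,0,0,0,0,0]'

```text
t: 7.47
eef_pos: [0.6025, 0.1052, 0.042]
ee_rot: [-3.14, 0.002, -1.503]
force: [-3.9, 1.2, 7.4]
width: 0.017
```

```bash
python3 -c "
from h import *
go([.601,.1045,.0426],-1.505)"
```

```text
7.4667 [0.6025 0.1052 0.042 ] go [-0.0015 -0.0007  0.0006] rot [-0.0018  0.0012 -0.0019] F [-3.9466  1.2218  7.3927] 0.016951504532536313 [ 0.0004  0.0022 -0.003   0.0063  0.006  -0.0026]
```

apply_moves --increments '[0,0,0,0,0,0,0,0,0,0,0,0,0,0,0,0,0,0,0,0,0,0,0,0,0,0,0,0,0,0,0,0,0,0,0,0]' --hand 0.57

```text
t: 7.97
eef_pos: [0.6016, 0.1053, 0.0408]
ee_rot: [3.141, 0.002, -1.504]
force: [1.3, -0.1, 0.4]
width: 0.0378
```

apply_moves --increments '[0,0,0.006,0,0,0,0,0,0.012,0,0,0,0,0,0.025,0,0,0,0,0,0.035,0,0,0,0,0,0.035,0,0,0,-0.01,0,0.03,0,0,0,-0.02,0,0.02,0,0,0,-0.02,0,0,0,0,0,0,0,0,0,0,0,0,0,0,0,0,0]'

```text
t: 8.8
eef_pos: [0.548, 0.1038, 0.2145]
ee_rot: [3.142, 0.002, -1.504]
force: [1.1, 0.4, -0.3]
width: 0.0376
```

Run:
```python
from h import *
go([.601,.1045,.0426],-1.505)
a=optics.grab_frame('wrist');b=optics.grab_frame('side'); s=arm.get_state()
q=proj('side',[.6,.1035,.038])[0].astype(int)
c=cv2.resize(b[q[1]-40:q[1]+40,q[0]-60:q[0]+60],(600,400),interpolation=cv2.INTER_CUBIC)
w=proj('wrist',[.64,.105,.04],s)[0]; print(w)
d=cv2.resize(a[20:280,150:520],(569,400))
cv2.imwrite('pics/m5.png',cv2.resize(np.vstack([d[:, :569],c[:,15:584]]),None,fx=.75,fy=.75)[:,:,::-1])
```

```text
8.8 [0.548  0.1038 0.2145] go [ 0.053   0.0007 -0.1719] rot [-0.0015 -0.0002 -0.0006] F [ 1.1328  0.3908 -0.2684] 0.03758166533217363 [ 0.0122 -0.046  -0.0296 -0.0127 -0.0105 -0.0107]
[328.7666  96.4336]
```

View pics/m5.png

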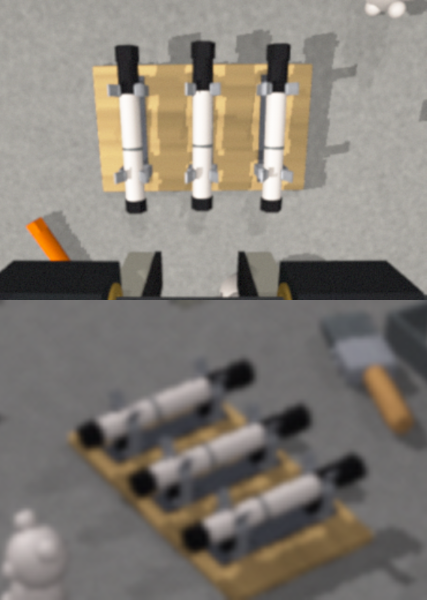

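The picture shows the marker lying between both clips, level and parallel with its neighbours. Its ends are at rows 42 and 210, against 45 and 212 for the left one and 44 and 212 for the right. The robot is clear of everything.

```bash
python3 -c "
from station import arm
arm.job_done(); print(arm.get_state()['t'])"
```

```text
the job is handed in; nothing more can be done
the job is handed in; nothing more can be done
```

The long white marker is pressed home in the empty middle clips of the rack. I let go, backed the arm off and handed the job in at about 9 s of the 35 s allowed.

- **Seating:** the marker stopped hard on the blocks at a tool height of 41.9 mm, where I expected 42.6 mm. It peaked at 47 N on the wrist, more than the 5 to 10 N needed but under the 120 N wrist limit. I judged that the separate 40 N limit on the arm or gripper body did not apply, because the load went through the gripped marker.
- **Last pictures:** after release, the wrist and side views show it level and parallel with its neighbours, about 2 mm off their centre line toward the cap end. The two other markers are still in their clips.
- **Disagreements:** the top and wrist cameras differed by 1 to 3 mm on positions, and by 0.03 rad on the loose marker's angle. I used an average for the grasp.

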